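# File a specimen jar in the slide cabinet drawer

## Robot

A 6-joint arm with a two-finger parallel gripper is mounted at the origin on a cart in front of the work surface, level with it; the furniture and walls round the work are solid. World frame = base frame: x ahead of the robot, y to its left, z up, the work surface at z = 0. Lengths are in m, angles in rad, forces in N, time in s.
With the tool pointing down it reaches from about 0.3 to 0.825 m from the base axis. Payload 5.4 kg.
Tool frame: the origin (TCP) lies at the very end of the fingers, on their centre line; the grasp point (between the pads) lies 19 mm behind it; z points along the fingers, y is the line along which they close (so a half turn about z gives the same grasp; the last joint's range is limited). The gripper opens to 92 mm and grips with 3 to 60 N. Pads are 20 mm wide; open, the fingers measure 128 mm over their backs; the gripper's body (75 mm by 189 mm) begins 69 mm behind the grasp point.
Start: joints at [1.059, 0.158, 1.597, -0, 1.386, -0.21], TCP at [0.171, 0.549, 0.215] pointing down, gripper open.
Joint ranges: [-2.91, 2.91], [-0.94, 2.29], [0.18, 2.7], [-1.29, 4.43], [0.17, 2.64], [-3, 3]. Speed limits (rad/s): [2.57, 2.57, 3.14, 3.14, 3.14, 3.14].

## Interface

Orientations are given as a unit quaternion [x, y, z, w].
In Python, from plant import monitor, vision, arm gives the robot as it stands.
- The arm moves only by the tool apply_moves, never from a script. Its argument "increments" is a list of rows, each an object with "translation": the shift along the tool's x, y, z scaled (see below), a list of three; "delta_rot": the turn, a rotation vector about the tool's x, y, z scaled (see below), a list of three; "hand": the opening, from 0 (shut) to 1 (fully open). In form: [{"translation": [x, y, z], "delta_rot": [rx, ry, rz], "hand": hand}, ...]. A call has 1 to 5 rows; each row is the pose to reach, as a shift and turn from the pose commanded when the call began, along the tool's axes at that moment, turning the shorter way round; what a row does not reach only later rows make up. The controller multiplies each number of a shift by 0.75 m and each number of a turn by pi rad. A row lasts 1/8 s, in which the tool goes at most 62.5 mm and 10.7 degrees, less where a joint would pass 70% of its speed; a pose out of reach is approached as far as the arm can. A call with a number of a shift or a turn outside -1 to 1 is refused whole. A call with a gripper value outside its range is refused whole. The fingers move at their own pace and stop on an object; "squeeze" is the grip in N (left out, the last holds). Time passes only in rows, so rows that repeat a pose let the fingers close. It gives the time, the measured TCP pose, the force, the opening and the grip force at its end, in the units of the state.
- monitor.sense(): the state, without advancing time (a new reading comes with each control period).
- vision.get_image(name): name is "scene" or "top"; returns a dict with "pixels" (420x560x3 uint8, red, green, blue), "z_map" (420x560 float32, m along the optical axis (not along the pixel's ray), 0 where there is no reading), "fx", "fy", "cx", "cy" (pixels), "dist_coeffs" ([k1, k2, p1, p2, k3] as OpenCV has them; the pictures are not rectified), "view" (4x4, takes a point from world to camera coordinates). Camera axes: x right, y down, z forward; pixel columns grow to the right and rows downward; lengths in m; the calibration is good to about 2 mm. A picture is of the moment at which its call begins.
- arm.close_job(): hands the job in; it is judged then, once.
The state is a dict: "t": time; "joint_positions": joint angles; "joint_vel": joint speeds; "tau": joint torques, N m; "eef_pos": TCP position; "tool_rot": TCP orientation; "force": force on the tool from outside, world axes, zero at the start; "wrist_torque": the same for the moment, N m; "width": opening from 0.0 (shut) to 1.0 (fully open); "gripper_force": force on a finger pad.
Only numpy, scipy, OpenCV 4.12 (cv2) and the standard library are available. Lean on these libraries where they do the work, as an engineer would, in place of code of your own. Each camera call takes 0.05 s, during which the arm holds its last target. There are 200 camera calls.

## Task

File the specimen jar whose grey cap is standing up: press its cap fully home, pull the drawer of the low cabinet with the steel bar handle all the way out to its stop, and stand the jar upright on the floor of the empty rear compartment of that drawer. Never let the jar tip over, leave the drawer out at its stop, and leave the other jar, the timer and the petri dish where they are.

Things in the scene. Friction and masses are not known exactly. Their poses are not given: they have to be found in the camera images.
- open_jar: the jar to file: white round jar, body 54 mm in diameter, 68 mm high (grip here), with a grey push-on cap 55 mm in diameter and 20 mm high. 88 mm high with the cap home; at the start the cap stands 9 to 14 mm too high, showing the narrower 42 mm neck below it. About 0.18 kg. Origin: centre of the underside, z up.
- jar_cap (a joint): height of the cap of open_jar above its home position, m: 0 fully home, 0.014 the highest; friction of about 6 N holds it wherever it is
- cap_top (a point): centre of the top face of the cap of open_jar; it moves with the cap
- closed_jar: the other jar: same shape and size (54 mm, 88 mm high) but its cap is already home and does not move; a bystander to leave alone. Origin: centre of the underside.
- slide_chest: low grey metal cabinet in the middle of the worktop, nearest the robot, fixed, standing turned: 170 mm deep (x), 140 mm wide (y), 115 mm high. Origin: centre of the underside; its front looks and its drawer slides out along its -x. (The cabinet behind it with a white cup handle is not part of the job.)
- chest_drawer (a joint): how far the drawer is pulled out, m: 0 closed, 0.150 at its stop (starts 0 to 15 mm ajar); friction about 3 N
- drawer_handle (a point): middle of the drawer's steel bar handle: a level round bar 10 mm thick and 76 mm long along the cabinet's y, 32 mm in front of the drawer front, 80 mm above the worktop (35 mm below the cabinet's top); it moves with the drawer, axes as slide_chest
- rear_bay (a point): centre of the floor of the drawer's empty rear compartment, 10 mm above the worktop; moves with the drawer, axes as slide_chest. Inside it is 112 mm long (x), 120 mm wide (y); side and rear walls 62 mm high, the divider in front of it 28 mm. Centre 103 mm behind the drawer's front face, so 47 mm out of the cabinet at the stop. Slides 26 mm high fill the short front compartment.
- timer: white lab timer, 66 x 66 x 20 mm, bystander; origin: centre of the underside
- petri: flat round petri dish, 91 mm in diameter, 16 mm high, bystander; origin: centre of the underside
Mind the look-alikes: they are no part of the job. Leave any pink look-alike of the open_jar alone.

How it is judged:
At the end, for the whole second after the job is handed in: Drawer within 6 mm of its stop; cap within 3 mm of home; jar upright (0.1 rad), released and at rest on the floor (6 mm) of the drawer's rear compartment, its centre within 30 mm (along) and 40 mm (across) of the compartment's centre (value of joint chest_drawer above 0.144 m and value of joint jar_cap below 0.003 m and x of open_jar in the frame of rear_bay between -0.03 and 0.03 m and y of open_jar in the frame of rear_bay between -0.04 and 0.04 m and z of open_jar in the frame of rear_bay between -0.006 and 0.006 m and angle between open_jar's own z axis and vertical below 0.1 rad and linear speed of open_jar below 0.02 m/s); the robot touches nothing.
It fails at once if the jar being filed is tipped over (more than 0.6 rad) (angle between open_jar's own z axis and vertical above 0.6 rad).
It fails at once if the other jar is moved by more than 30 mm or tipped (distance of closed_jar from where it was at the start of the episode above 0.03 m or angle between closed_jar's own z axis and vertical above 0.4 rad).
It fails at once if the timer or the petri dish is moved by more than 40 mm (distance of any of timer, petri from where it was at the start of the episode above 0.04 m).
It also fails if it takes over 69 s, if anything falls off the work surface, if the arm or the gripper's body presses on something with over 40 N, if the wrist force passes 120 N, or if a joint passes its speed limit or range.

## Working session

There is one attempt and no reset: what is moved stays moved. The work goes in short steps, Python scripts to look and compute and a tool call to move; the robot and the scene stay as the last step left them, time stands still between calls to the robot, and variables do not carry over. Pictures are saved under pics/ and viewed, at most 10 in all, crops included, and the job is handed in when it is done.

Besides the shell and the picture viewer there is one more tool, called after ">>>" by a JSON object that holds its "fn" and its "kwargs". apply_moves: Moves the arm, as the interface text tells. Its arguments: {"type":"object","properties":{"increments":{"type":"array","items":{"type":"object","properties":{"translation":{"type":"array","items":{"type":"number"}},"delta_rot":{"type":"array","items":{"type":"number"}},"hand":{"type":"number"}}}},"squeeze":{"type":"number"}},"required":["increments"]}

```bash
mkdir -p pics
cat > h.py <<'E'
import numpy as np, cv2, sys
from plant import monitor, vision, arm
def grab(n,tag):
    d=vision.get_image(n); cv2.imwrite(f'pics/{tag}.png',d['pixels'][:,:,::-1]); np.savez(f'{tag}.npz',**{k:np.array(v) for k,v in d.items()}); return d
def world(d,u,v,z=None):
    K=np.array([[d['fx'],0,d['cx']],[0,d['fy'],d['cy']],[0,0,1]],float)
    p=cv2.undistortPoints(np.array([[[u,v]]],float),K,np.array(d['dist_coeffs'],float)).ravel()
    T=np.linalg.inv(d['view']); r=np.array([p[0],p[1],1.])
    if z is None: c=r*d['z_map'][int(round(v)),int(round(u))]; return T[:3,:3]@c+T[:3,3]
    w=T[:3,:3]@r; return T[:3,3]+w*(z-T[2,3])/w[2]
def cloud(d):
    H,W=d['z_map'].shape; K=np.array([[d['fx'],0,d['cx']],[0,d['fy'],d['cy']],[0,0,1]],float)
    u,v=np.meshgrid(np.arange(W),np.arange(H)); p=cv2.undistortPoints(np.stack([u,v],-1).reshape(-1,1,2).astype(float),K,np.array(d['dist_coeffs'],float)).reshape(H,W,2)
    T=np.linalg.inv(d['view']); c=np.dstack([p,np.ones((H,W))])*d['z_map'][...,None]
    return c@T[:3,:3].T+T[:3,3]
E
python3 - <<'E'
from h import *
for n in ('scene','top'): d=grab(n,n+'0'); print(np.linalg.inv(d['view'])[:3,3],d['fx'])
s=monitor.sense(); print({k:np.round(v,3) for k,v in s.items()})
E
```

```text
[ 0.3521369  -0.63966219  1.30133689] 438.97692583659756
[0.42212977 0.14459962 1.66333432] 407.9231901272206
{'t': np.float64(0.1), 'joint_positions': array([ 1.059,  0.159,  1.598, -0.   ,  1.386, -0.21 ]), 'joint_vel': array([ 0.   , -0.004, -0.002,  0.002,  0.002,  0.   ]), 'tau': array([ 0.0000e+00, -3.8650e+01, -3.2296e+01,  7.0000e-02,  3.4000e-02,
       -0.0000e+00]), 'eef_pos': array([0.171, 0.549, 0.214]), 'tool_rot': array([ 0.15 ,  0.989, -0.001, -0.   ]), 'force': array([ 0.38 ,  0.718, -0.029]), 'wrist_torque': array([0.008, 0.002, 0.029]), 'gripper_force': np.float64(0.0), 'width': np.float64(1.0)}
```

View pics/scene0.png

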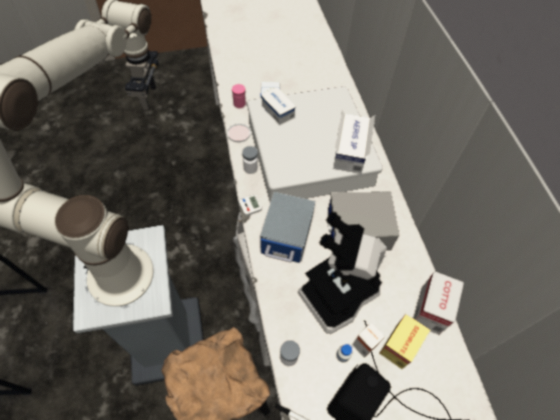

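View pics/top0.png

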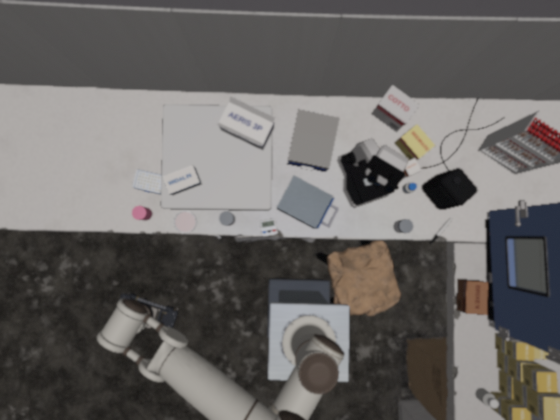

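Grey-capped candidates are scene (250,155) and scene (290,352). The pink jar at (239,95) is a decoy. I'll enlarge both jars and the cabinet in one picture, and measure cap heights from depth.

Run:
```python
from h import *
s=dict(np.load('scene0.npz')); t=dict(np.load('top0.npz'))
def crop(d,u,v,w,h,k): return cv2.resize(d['pixels'][v:v+h,u:u+w,::-1],None,fx=k,fy=k,interpolation=cv2.INTER_CUBIC)
a=np.hstack([crop(s,225,140,50,50,5),crop(s,265,325,50,50,5),crop(t,260,165,100,100,2.5)])
b=np.hstack([crop(s,235,185,100,80,4),crop(t,215,205,70,64,5)])
cv2.imwrite('pics/c1.png',np.vstack([cv2.copyMakeBorder(a,0,0,0,max(0,b.shape[1]-a.shape[1]),cv2.BORDER_CONSTANT),cv2.copyMakeBorder(b,0,0,0,max(0,a.shape[1]-b.shape[1]),cv2.BORDER_CONSTANT)]))
C=cloud(s); D=cloud(t)
for n,c,(u,v) in (('A s',C,(250,152)),('B s',C,(290,350)),('A t',D,(227,219)),('B t',D,(405,227)),('pink t',D,(141,213)),('petri t',D,(185,221)),('timer t',D,(268,226))):
    print(n,np.round(c[v,u],3))
for n,c in (('s',C),('t',D)):
  for nm,(u,v) in (('A',(250,155) if n=='s' else (227,219)),('B',(290,352) if n=='s' else (405,227))):
    P=c[v-14:v+15,u-14:u+15].reshape(-1,3); z=np.percentile(P[P[:,2]<.2][:,2],97); Q=P[(abs(P[:,2]-z)<.006)]
    print(n,nm,'ztop',round(np.median(Q[:,2]),4),'mid',np.round((Q.min(0)+Q.max(0))/2,3),'ext',np.round(np.ptp(Q,axis=0),3),len(Q))
  M=(abs(c[...,2]-.115)<.006)&(c[...,0]>.2)&(c[...,0]<.6)&(c[...,1]<.25)&(c[...,1]>-.15)
  n_,lab,st,ce=cv2.connectedComponentsWithStats(M.astype(np.uint8))
  for i in range(1,n_):
    if st[i,4]>300:
      P=c[lab==i]; print(n,'cab',st[i],cv2.minAreaRect((P[:,:2]*1000).astype(np.float32)),np.round(P.mean(0),3))
```

```text
A s [0.487 0.336 0.098]
B s [ 0.476 -0.358  0.086]
A t [0.482 0.332 0.103]
B t [ 0.47  -0.352  0.091]
pink t [0.497 0.664 0.088]
petri t [0.473 0.511 0.017]
timer t [0.461 0.176 0.024]
s A ztop 0.1046 mid [0.503 0.313 0.107] ext [0.081 0.127 0.01 ] 173
s B ztop 0.0874 mid [ 0.474 -0.357  0.089] ext [0.053 0.053 0.009] 272
s cab [ 259  192   48   55 1712] ((555.546142578125, 39.047691345214844), (173.0977783203125, 140.1957550048828), 63.47269058227539) [0.543 0.033 0.115]
t A ztop 0.105 mid [0.5   0.333 0.108] ext [0.074 0.107 0.012] 145
t B ztop 0.089 mid [ 0.476 -0.354  0.092] ext [0.05  0.052 0.011] 109
t cab [ 277  190   57   38 1262] ((555.8275756835938, 33.57637023925781), (178.6668243408203, 139.59242248535156), 63.68235397338867) [0.544 0.033 0.115]
```

View pics/c1.png

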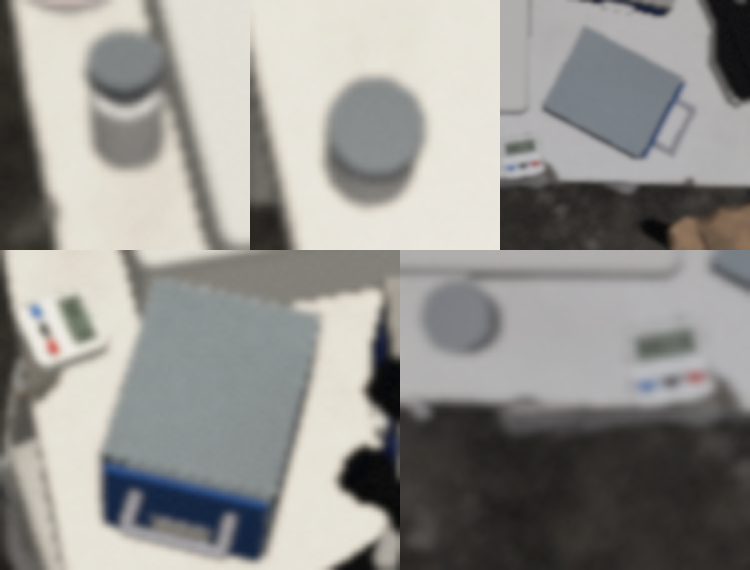

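The lower-right and upper-left crops show the jar at scene (250,155), top (227,219), with its cap at z≈0.10 m and a white neck gap below it. That is open_jar. The jar at scene (290,352) has its top at 0.088 m with no gap, so it is closed_jar. The blue-front chest with the bar handle at top (329,214) is slide_chest. Next I'll refine the poses.

Run:
```python
from h import *
for n in ('scene0','top0'):
  d=dict(np.load(n+'.npz')); c=cloud(d); XY=c[...,:2]; z=c[...,2]
  m=(np.hypot(XY[...,0]-.485,XY[...,1]-.334)<.04)&(z>.088)&(z<.115)
  P=c[m]; print(n,'cap',np.round(P.mean(0),4),np.round(cv2.minEnclosingCircle((P[:,:2]*1e3).astype(np.float32)),1) if 0 else cv2.minEnclosingCircle((P[:,:2]*1e3).astype(np.float32)),len(P))
  for x,y in ((.6,.35),(.53,.333),(.545,.333),(.56,.333)):
    k=np.hypot(XY[...,0]-x,XY[...,1]-y)<.006; print('  z at',x,y,np.round(np.median(z[k]),3))
  m=(abs(z-.115)<.004)&(np.hypot(XY[...,0]-.543,XY[...,1]-.033)<.12)
  m=cv2.morphologyEx(m.astype(np.uint8),cv2.MORPH_OPEN,np.ones((5,5)))>0
  P=c[m]; r=cv2.minAreaRect((P[:,:2]*1e3).astype(np.float32)); print('  cab',r,np.round(P.mean(0),4),len(P), np.round(cv2.boxPoints(r)).tolist())
  a=np.deg2rad(63.5); ex=np.array([np.cos(a),np.sin(a)]); ey=np.array([-ex[1],ex[0]])
  q=(XY-P.mean(0)[:2]); lx=q@ex; ly=q@ey
  m=(lx<-.1)&(lx>-.15)&(abs(ly)<.05)&(z>.055)&(z<.1)
  print('  handle',m.sum(),np.round(np.c_[lx[m],ly[m],z[m]],3)[::4].tolist())
```

```text
scene0 cap [0.4882 0.3342 0.0993] ((491.5229187011719, 334.6042785644531), 32.65227127075195) 184
  z at 0.6 0.35 0.108
  z at 0.53 0.333 0.105
  z at 0.545 0.333 0.107
  z at 0.56 0.333 0.106
  cab ((548.3388061523438, 40.31227111816406), (159.1961669921875, 141.59307861328125), 55.83123016357422) [0.5497 0.0478 0.1148] 703 [[445.0, 14.0], [562.0, -65.0], [652.0, 66.0], [534.0, 146.0]]
  handle 159 [[-0.1, 0.041, 0.092], [-0.101, 0.031, 0.085], [-0.107, 0.03, 0.091], [-0.101, 0.041, 0.067], [-0.105, 0.024, 0.083], [-0.1, -0.007, 0.091], [-0.11, 0.029, 0.084], [-0.116, 0.027, 0.09], [-0.117, 0.033, 0.081], [-0.101, 0.015, 0.06], [-0.121, 0.029, 0.084], [-0.1, -0.03, 0.075], [-0.126, 0.028, 0.087], [-0.104, -0.046, 0.084], [-0.126, 0.028, 0.08], [-0.101, -0.04, 0.067], [-0.131, 0.032, 0.081], [-0.132, 0.02, 0.09], [-0.111, -0.045, 0.084], [-0.133, 0.025, 0.082], [-0.131, 0.013, 0.085], [-0.127, 0.002, 0.084], [-0.137, 0.028, 0.082], [-0.134, 0.016, 0.081], [-0.131, 0.004, 0.083], [-0.128, -0.008, 0.082], [-0.114, -0.049, 0.078], [-0.134, 0.003, 0.081], [-0.131, -0.009, 0.081], [-0.128, -0.021, 0.083], [-0.135, -0.0, 0.078], [-0.134, -0.013, 0.083], [-0.131, -0.025, 0.085], [-0.128, -0.036, 0.085], [-0.134, -0.016, 0.078], [-0.136, -0.029, 0.09], [-0.13, -0.043, 0.084], [-0.132, -0.028, 0.074], [-0.134, -0.041, 0.085], [-0.133, -0.041, 0.077]]
top0 cap [0.4892 0.3354 0.1001] ((491.8104248046875, 333.3889465332031), 32.54158401489258) 173
  z at 0.6 0.35 0.106
  z at 0.53 0.333 0.105
  z at 0.545 0.333 0.107
  z at 0.56 0.333 0.105
  cab ((0.0, 0.0), (0.0, 0.0), 0.0) [nan nan nan] 0 [[0.0, 0.0], [0.0, 0.0], [0.0, 0.0], [0.0, 0.0]]
  handle 0 []<stdin>:10: RuntimeWarning: Mean of empty slice.
  ret = um.true_divide(
<stdin>:12: RuntimeWarning: Mean of empty slice.
```

Run:
```python
from h import *
s=dict(np.load('scene0.npz')); t=dict(np.load('top0.npz'))
for n,d,cs,hd,cap in (('s',s,[(273.4,190.9),(315.1,201.6),(302.6,247.1),(260.3,236.6)],(278.3,257.1),(249.6,151.7)),('t',t,[(294.1,175.5),(332.9,197.5),(316.5,227.5),(276.9,207.5)],(330.9,216.3),(226.6,218.0))):
  P=np.array([world(d,u,v,.115)[:2] for u,v in cs]); c=P.mean(0)
  if n=='s': bk,fr=(P[0]+P[1])/2,(P[2]+P[3])/2
  else: bk,fr=(P[0]+P[3])/2,(P[1]+P[2])/2
  e=bk-fr; print(n,np.round(P,3).tolist(),'centre',np.round(c,4),'len',np.linalg.norm(e),'yaw',np.degrees(np.arctan2(e[1],e[0])))
  ex=e/np.linalg.norm(e); h=world(d,*hd,.08); q=h[:2]-c; print('  handle',np.round(h,4),'local',q@ex,q@[-ex[1],ex[0]],'cap',np.round(world(d,*cap,.1),4))
  sides=[np.linalg.norm(P[i]-P[(i+1)%4]) for i in range(4)]; print(np.round(sides,3))
```

```text
s [[0.532, 0.147], [0.656, 0.08], [0.578, -0.071], [0.459, -0.011]] centre [0.5564 0.0362] len 0.17231771286360775 yaw 63.93599354513443
  handle [ 0.5032 -0.0734  0.08  ] local -0.12178988518241558 -0.0004131328821828044 cap [0.486  0.3356 0.1   ]
[0.14  0.171 0.133 0.174]
t [[0.655, 0.081], [0.574, -0.069], [0.459, -0.009], [0.53, 0.143]] centre [0.5545 0.0362] len 0.16920734588126068 yaw 63.294186408501034
  handle [ 0.5044 -0.0679  0.08  ] local -0.11552802057148438 -0.0020086738346197248 cap [0.4858 0.3343 0.1   ]
[0.17  0.131 0.168 0.139]
```

Jar at (0.486, 0.335). Cabinet centre is (0.5555, 0.036), yaw 63.5°. The handle is about (0.502, -0.072), so the drawer is roughly 4 mm ajar. All of this agrees with the given sizes and heights. First I press the cap with closed fingers.

```bash
cat > g.py <<'E'
from h import *
from scipy.spatial.transform import Rotation as R
def go(x,y,z,ang,pos=None):
    s=monitor.sense(); p=np.array(s['eef_pos'] if pos is None else pos); r=R.from_quat(s['tool_rot'])
    a=np.deg2rad(ang); Y=np.array([np.cos(a),np.sin(a),0]); Z=np.array([0,0,-1.]); X=np.cross(Y,Z)
    c=[r.inv()*R.from_matrix(np.c_[f*X,f*Y,Z]) for f in (1,-1)]; d=min(c,key=lambda q:q.magnitude())
    t=r.inv().apply(np.array([x,y,z])-p)
    print('trans',np.round(t/.75,4),'rot',np.round(d.as_rotvec()/np.pi,4),'dist',round(np.linalg.norm(t),3),'rows',round(max(np.linalg.norm(t)/.0625,np.degrees(d.magnitude())/10.7),1))
def st():
    s=monitor.sense(); print('t',round(float(s['t']),2),'pos',np.round(s['eef_pos'],4),'F',np.round(s['force'],1),'w',np.round(s['width'],3),'gf',np.round(s['gripper_force'],1),'j',np.round(s['joint_positions'],2))
if __name__=='__main__': st(); go(*map(float,sys.argv[1:5]))
E
python3 g.py .486 .335 .15 90
```

```text
t 0.1 pos [0.1707 0.5485 0.2137] F [ 0.4  0.7 -0. ] w 1.0 gf 0.0 j [ 1.06  0.16  1.6  -0.    1.39 -0.21]
trans [-0.4861 -0.1467  0.0851] rot [-0.0005 -0.0002 -0.0961] dist 0.386 rows 6.2
```

>>> {"fn": "apply_moves", "kwargs": {"increments": [{"translation": [-0.486, -0.147, 0.085], "delta_rot": [0, 0, -0.096], "hand": 0}, {"translation": [-0.486, -0.147, 0.085], "delta_rot": [0, 0, -0.096], "hand": 0}, {"translation": [-0.486, -0.147, 0.085], "delta_rot": [0, 0, -0.096], "hand": 0}, {"translation": [-0.486, -0.147, 0.085], "delta_rot": [0, 0, -0.096], "hand": 0}, {"translation": [-0.486, -0.147, 0.085], "delta_rot": [0, 0, -0.096], "hand": 0}], "squeeze": 20}}

```text
t: 0.72
eef_pos: [0.4233, 0.3774, 0.1632]
tool_rot: [0.0, 1.0, -0.0, -0.0]
force: [1.1, 0.5, -0.5]
width: 0.481
gripper_force: 0.0
```

```bash
python3 g.py .486 .335 .13 90
```

```text
t 0.72 pos [0.4233 0.3774 0.1632] F [ 1.1  0.5 -0.5] w 0.481 gf 0.0 j [ 0.52  0.18  1.67  0.    1.29 -1.06]
trans [-0.0836 -0.0565  0.0442] rot [-0.     -0.0001 -0.0001] dist 0.083 rows 1.3
```

>>> {"fn": "apply_moves", "kwargs": {"increments": [{"translation": [-0.08, -0.055, 0.044], "delta_rot": [0, 0, 0], "hand": 0}, {"translation": [-0.08, -0.055, 0.044], "delta_rot": [0, 0, 0], "hand": 0}, {"translation": [-0.08, -0.055, 0.044], "delta_rot": [0, 0, 0], "hand": 0}, {"translation": [-0.08, -0.055, 0.044], "delta_rot": [0, 0, 0], "hand": 0}, {"translation": [-0.08, -0.055, 0.044], "delta_rot": [0, 0, 0], "hand": 0}]}}

```text
t: 1.35
eef_pos: [0.4814, 0.3389, 0.1317]
tool_rot: [-0.001, 1.0, 0.0, 0.001]
force: [-0.3, 0.3, 0.2]
width: 0.009
gripper_force: 0.0
```

```bash
python3 g.py .486 .335 .088 90
```

```text
t 1.35 pos [0.4814 0.3389 0.1317] F [-0.3  0.3  0.2] w 0.009 gf 0.0 j [ 0.41  0.27  1.64  0.    1.23 -1.16]
trans [-0.0061 -0.0053  0.0583] rot [0.0002 0.0003 0.0006] dist 0.044 rows 0.7
```

>>> {"fn": "apply_moves", "kwargs": {"increments": [{"translation": [-0.006, -0.005, 0.03], "delta_rot": [0, 0, 0], "hand": 0}, {"translation": [-0.006, -0.005, 0.04], "delta_rot": [0, 0, 0], "hand": 0}, {"translation": [-0.006, -0.005, 0.047], "delta_rot": [0, 0, 0], "hand": 0}, {"translation": [-0.006, -0.005, 0.052], "delta_rot": [0, 0, 0], "hand": 0}, {"translation": [-0.006, -0.005, 0.056], "delta_rot": [0, 0, 0], "hand": 0}]}}

```text
t: 1.98
eef_pos: [0.4869, 0.3346, 0.0905]
tool_rot: [-0.0, 1.0, 0.0, 0.001]
force: [-1.5, 0.6, 6.0]
width: 0.005
gripper_force: 3.0
```

```bash
python3 g.py .486 .335 .088 90
```

```text
t 1.98 pos [0.4869 0.3346 0.0905] F [-1.5  0.6  6. ] w 0.005 gf 3.0 j [ 0.4   0.32  1.66  0.    1.16 -1.17]
trans [0.0012 0.0005 0.0033] rot [0.0002 0.0004 0.0002] dist 0.003 rows 0.0
```

6 N, so the cap is sliding. I'll press a bit more until the force rises.

>>> {"fn": "apply_moves", "kwargs": {"increments": [{"translation": [0, 0, 0.002], "delta_rot": [0, 0, 0], "hand": 0}, {"translation": [0, 0, 0.004], "delta_rot": [0, 0, 0], "hand": 0}, {"translation": [0, 0, 0.005], "delta_rot": [0, 0, 0], "hand": 0}, {"translation": [0, 0, 0.005], "delta_rot": [0, 0, 0], "hand": 0}]}}

```text
t: 2.48
eef_pos: [0.4878, 0.335, 0.0889]
tool_rot: [-0.0, 1.0, 0.001, 0.002]
force: [-4.6, -2.0, 14.4]
width: 0.006
gripper_force: 7.2
```

Force is 14 N at z=0.089, so the cap is home. I'll lift and go to the handle.

>>> {"fn": "apply_moves", "kwargs": {"increments": [{"translation": [0, 0, -0.06], "delta_rot": [0, 0, 0], "hand": 0}, {"translation": [0, 0, -0.12], "delta_rot": [0, 0, 0], "hand": 0.1}, {"translation": [0, 0, -0.12], "delta_rot": [0, 0, 0], "hand": 0.22}]}}

```text
t: 2.85
eef_pos: [0.4892, 0.3356, 0.1805]
tool_rot: [-0.0, 1.0, 0.002, 0.005]
force: [1.4, 0.8, -0.6]
width: 0.186
gripper_force: 0.0
```

```bash
python3 g.py .501 -.073 .18 63.5
python3 - <<'E'
from h import *
d=grab('scene','s1'); c=cloud(d)
m=(np.hypot(c[...,0]-.486,c[...,1]-.335)<.04)&(c[...,2]>.075)&(c[...,2]<.12)
print(np.round(np.median(c[m],0),4),m.sum())
E
```

```text
t 2.85 pos [0.4892 0.3356 0.1805] F [ 1.4  0.8 -0.6] w 0.186 gf 0.0 j [ 0.4   0.22  1.59  0.    1.32 -1.17]
trans [-0.0155 -0.5448 -0.0013] rot [0.0019 0.0025 0.1474] dist 0.409 rows 6.5
[0.4871 0.3337 0.0875] 195
```

>>> {"fn": "apply_moves", "kwargs": {"increments": [{"translation": [-0.016, -0.545, -0.001], "delta_rot": [0.002, 0.0025, 0.147], "hand": 0.22}, {"translation": [-0.016, -0.545, -0.001], "delta_rot": [0.002, 0.0025, 0.147], "hand": 0.22}, {"translation": [-0.016, -0.545, -0.001], "delta_rot": [0.002, 0.0025, 0.147], "hand": 0.22}, {"translation": [-0.016, -0.545, -0.001], "delta_rot": [0.002, 0.0025, 0.147], "hand": 0.22}, {"translation": [-0.016, -0.545, -0.001], "delta_rot": [0.002, 0.0025, 0.147], "hand": 0.22}]}}

```text
t: 3.52
eef_pos: [0.4945, 0.02, 0.1742]
tool_rot: [0.229, 0.973, -0.003, -0.005]
force: [0.6, 0.6, 0.1]
width: 0.217
gripper_force: 0.0
```

```bash
python3 g.py .501 -.073 .15 63.5
```

```text
t 3.52 pos [0.4945 0.02   0.1742] F [0.6 0.6 0.1] w 0.217 gf 0.0 j [-0.2  -0.01  1.85 -0.01  1.3  -1.31]
trans [-0.0633 -0.1069  0.0327] rot [-0.0026 -0.0026  0.0003] dist 0.096 rows 1.5
```

>>> {"fn": "apply_moves", "kwargs": {"increments": [{"translation": [-0.063, -0.107, 0.033], "delta_rot": [-0.0026, -0.0026, 0], "hand": 0.22}, {"translation": [-0.063, -0.107, 0.033], "delta_rot": [-0.0026, -0.0026, 0], "hand": 0.22}, {"translation": [-0.063, -0.107, 0.033], "delta_rot": [-0.0026, -0.0026, 0], "hand": 0.22}, {"translation": [-0.063, -0.107, 0.033], "delta_rot": [-0.0026, -0.0026, 0], "hand": 0.22}]}}

```text
t: 4.03
eef_pos: [0.5015, -0.0704, 0.1506]
tool_rot: [0.229, 0.973, 0.0, 0.0]
force: [0.3, -1.0, 0.7]
width: 0.219
gripper_force: 0.0
```

```bash
python3 g.py .501 -.073 .11 63.5; python3 g.py .501 -.073 .061 63.5
python3 - <<'E'
from h import *
a=[]
for n,u,v,w,h in (('scene',230,180,100,100),('top',280,170,80,80)):
  d=grab(n,n+'2'); a.append(cv2.resize(d['pixels'][v:v+h,u:u+w,::-1],(400,400),interpolation=cv2.INTER_CUBIC))
cv2.imwrite('pics/c2.png',np.hstack(a))
E
```

```text
t 4.03 pos [ 0.5015 -0.0704  0.1506] F [ 0.3 -1.   0.7] w 0.219 gf 0.0 j [-0.38  0.04  1.86  0.    1.25 -1.49]
trans [-0.0009 -0.0034  0.0541] rot [0.0002 0.0001 0.0003] dist 0.041 rows 0.7
t 4.03 pos [ 0.5015 -0.0704  0.1506] F [ 0.3 -1.   0.7] w 0.219 gf 0.0 j [-0.38  0.04  1.86  0.    1.25 -1.49]
trans [-0.0009 -0.0034  0.1194] rot [0.0002 0.0001 0.0003] dist 0.09 rows 1.4
```

View pics/c2.png

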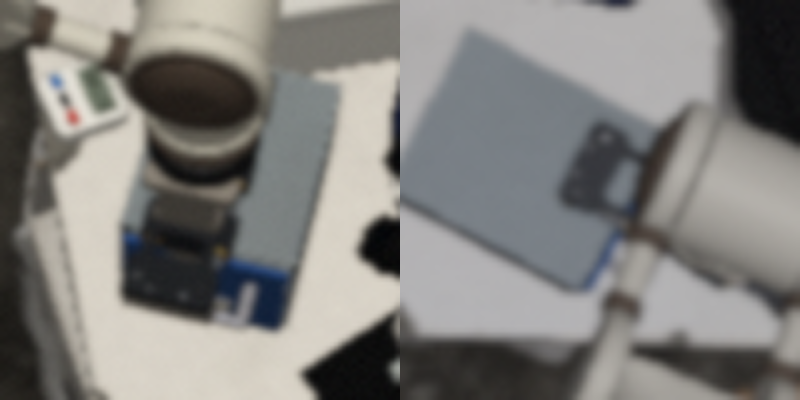

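The gripper hides the bar from both cameras (its end shows at left-panel (235,310), in line with the fingers). I'll descend in small steps, checking the force.

>>> {"fn": "apply_moves", "kwargs": {"increments": [{"translation": [-0.0005, -0.003, 0.054], "delta_rot": [0, 0, 0], "hand": 0.22}, {"translation": [-0.0005, -0.003, 0.07], "delta_rot": [0, 0, 0], "hand": 0.22}, {"translation": [-0.0005, -0.003, 0.08], "delta_rot": [0, 0, 0], "hand": 0.22}, {"translation": [-0.0005, -0.003, 0.087], "delta_rot": [0, 0, 0], "hand": 0.22}, {"translation": [-0.0005, -0.003, 0.092], "delta_rot": [0, 0, 0], "hand": 0.22}]}}

```text
t: 4.75
eef_pos: [0.5021, -0.0738, 0.0828]
tool_rot: [0.229, 0.973, -0.0, 0.002]
force: [0.4, -0.7, -0.3]
width: 0.219
gripper_force: 0.0
```

>>> {"fn": "apply_moves", "kwargs": {"increments": [{"translation": [0, 0, 0.006], "delta_rot": [0, 0, 0], "hand": 0.22}, {"translation": [0, 0, 0.012], "delta_rot": [0, 0, 0], "hand": 0.22}, {"translation": [0, 0, 0.018], "delta_rot": [0, 0, 0], "hand": 0.22}, {"translation": [0, 0, 0.024], "delta_rot": [0, 0, 0], "hand": 0.22}]}}

```text
t: 5.25
eef_pos: [0.5014, -0.0738, 0.0639]
tool_rot: [0.229, 0.973, -0.0, 0.001]
force: [-0.7, 0.3, 0.3]
width: 0.223
gripper_force: 0.0
```

>>> {"fn": "apply_moves", "kwargs": {"increments": [{"translation": [0, 0, 0.003], "delta_rot": [0, 0, 0], "hand": 0}, {"translation": [0, 0, 0.003], "delta_rot": [0, 0, 0], "hand": 0}, {"translation": [0, 0, 0.003], "delta_rot": [0, 0, 0], "hand": 0}, {"translation": [0, 0, 0.003], "delta_rot": [0, 0, 0], "hand": 0}], "squeeze": 25}}

```text
t: 5.75
eef_pos: [0.5012, -0.0739, 0.0616]
tool_rot: [0.229, 0.973, -0.0, 0.001]
force: [0.5, -2.9, -5.6]
width: 0.1
gripper_force: 25.0
```

```bash
python3 g.py .502 -.072 .061 63.5
```

```text
t 5.75 pos [ 0.5012 -0.0739  0.0616] F [ 0.5 -2.9 -5.6] w 0.1 gf 25.0 j [-0.39  0.16  1.92 -0.    1.06 -1.49]
trans [0.0002 0.0028 0.0008] rot [-0.0001  0.0005  0.0002] dist 0.002 rows 0.0
```

The grip closed on the bar (9–10 mm). I'll pull along tool -y.

>>> {"fn": "apply_moves", "kwargs": {"increments": [{"translation": [0, -0.03, 0], "delta_rot": [0, 0, 0], "hand": 0}, {"translation": [0, -0.07, 0], "delta_rot": [0, 0, 0], "hand": 0}, {"translation": [0, -0.11, 0], "delta_rot": [0, 0, 0], "hand": 0}, {"translation": [0, -0.145, 0], "delta_rot": [0, 0, 0], "hand": 0}, {"translation": [0, -0.17, 0], "delta_rot": [0, 0, 0], "hand": 0}]}}

```text
t: 6.38
eef_pos: [0.4447, -0.1875, 0.0616]
tool_rot: [0.23, 0.973, 0.001, 0.001]
force: [3.8, 1.8, -5.9]
width: 0.094
gripper_force: 25.0
```

>>> {"fn": "apply_moves", "kwargs": {"increments": [{"translation": [0, -0.01, 0], "delta_rot": [0, 0, 0], "hand": 0}, {"translation": [0, -0.018, 0], "delta_rot": [0, 0, 0], "hand": 0}, {"translation": [0, -0.024, 0], "delta_rot": [0, 0, 0], "hand": 0}, {"translation": [0, -0.028, 0], "delta_rot": [0, 0, 0], "hand": 0}]}}

```text
t: 6.88
eef_pos: [0.4378, -0.2011, 0.0615]
tool_rot: [0.23, 0.973, 0.006, 0.002]
force: [19.6, 27.1, -4.2]
width: 0.097
gripper_force: 25.0
```

Run:
```python
from g import *
st(); p=monitor.sense()['eef_pos']; a=np.deg2rad(63.5); q=np.array(p[:2])-[.5012,-.0739]; print(q@[np.cos(a),np.sin(a)],q@[-np.sin(a),np.cos(a)])
```

```text
t 6.88 pos [ 0.4378 -0.2011  0.0615] F [19.6 27.1 -4.2] w 0.097 gf 25.0 j [-0.69  0.1   1.99  0.01  1.05 -1.8 ]
-0.14212577753430902 -3.495583270167729e-06
```

33 N at 142 mm of travel means the drawer is at its stop (5.6 + 142 ≈ 148–150 mm). Releasing and rising.

>>> {"fn": "apply_moves", "kwargs": {"increments": [{"translation": [0, 0.004, 0], "delta_rot": [0, 0, 0], "hand": 0.1}, {"translation": [0, 0.006, 0], "delta_rot": [0, 0, 0], "hand": 0.22}, {"translation": [0, 0.006, 0], "delta_rot": [0, 0, 0], "hand": 0.22}, {"translation": [0, 0.006, -0.03], "delta_rot": [0, 0, 0], "hand": 0.22}, {"translation": [0, 0.006, -0.08], "delta_rot": [0, 0, 0], "hand": 0.22}]}}

```text
t: 7.5
eef_pos: [0.4362, -0.2025, 0.1221]
tool_rot: [0.229, 0.973, 0.0, -0.0]
force: [0.7, 0.2, -0.5]
width: 0.219
gripper_force: 0.0
```

```bash
python3 g.py .487 .3345 .19 90
```

```text
t 7.5 pos [ 0.4362 -0.2025  0.1221] F [ 0.7  0.2 -0.5] w 0.219 gf 0.0 j [-0.69  0.01  1.95 -0.    1.19 -1.8 ]
trans [ 0.2588  0.6711 -0.0904] rot [ 1.000e-04 -2.000e-04 -1.472e-01] dist 0.544 rows 8.7
```

>>> {"fn": "apply_moves", "kwargs": {"increments": [{"translation": [0, 0, -0.09], "delta_rot": [0, 0, 0], "hand": 0.5}, {"translation": [0.259, 0.671, -0.09], "delta_rot": [0, 0, -0.147], "hand": 1}, {"translation": [0.259, 0.671, -0.09], "delta_rot": [0, 0, -0.147], "hand": 1}, {"translation": [0.259, 0.671, -0.09], "delta_rot": [0, 0, -0.147], "hand": 1}, {"translation": [0.259, 0.671, -0.09], "delta_rot": [0, 0, -0.147], "hand": 1}]}}

```text
t: 8.12
eef_pos: [0.4608, 0.0476, 0.1877]
tool_rot: [0.0, 1.0, -0.001, 0.002]
force: [0.1, 0.8, -0.8]
width: 0.739
gripper_force: 0.0
```

```bash
python3 g.py .487 .3345 .18 90
python3 - <<'E'
from h import *
a=[]
for n,u,v,w,h in (('scene',220,130,120,180),('top',200,160,170,120)):
  d=grab(n,n+'3'); a.append(cv2.resize(d['pixels'][v:v+h,u:u+w,::-1],(400,600) if w<h else (400,282),interpolation=cv2.INTER_CUBIC))
a[1]=cv2.copyMakeBorder(a[1],0,318,0,0,cv2.BORDER_CONSTANT); cv2.imwrite('pics/c3.png',np.hstack(a))
E
```

```text
t 8.12 pos [0.4608 0.0476 0.1877] F [ 0.1  0.8 -0.8] w 0.739 gf 0.0 j [-0.16 -0.12  1.93 -0.    1.32 -1.73]
trans [-0.0348  0.3826  0.0097] rot [-0.0006  0.0013 -0.0001] dist 0.288 rows 4.6
```

View pics/c3.png

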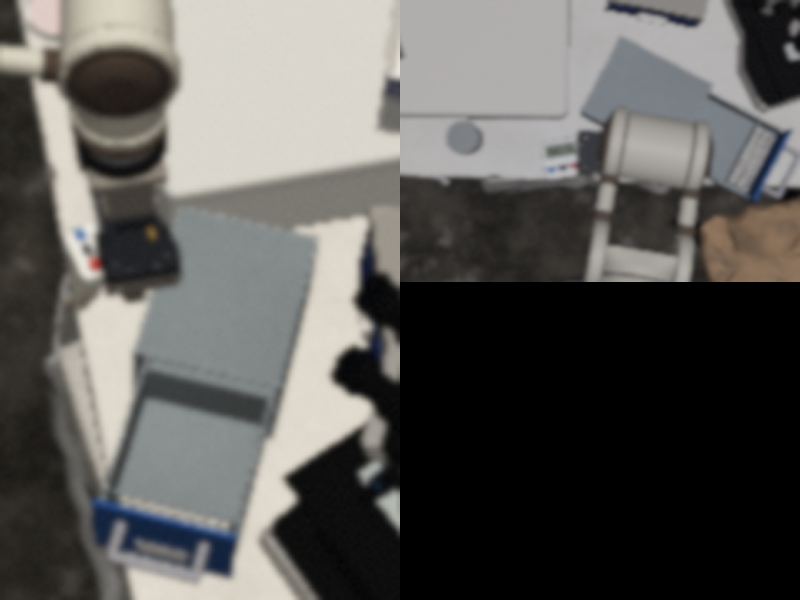

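The drawer is fully out. The empty rear compartment is at left-panel (190,450), with the slides in front at (170,515). By geometry the bay centre is (0.497, -0.082). On to the jar.

>>> {"fn": "apply_moves", "kwargs": {"increments": [{"translation": [-0.035, 0.382, 0.01], "delta_rot": [0, 0, 0], "hand": 1}, {"translation": [-0.035, 0.382, 0.01], "delta_rot": [0, 0, 0], "hand": 1}, {"translation": [-0.035, 0.382, 0.01], "delta_rot": [0, 0, 0], "hand": 1}, {"translation": [-0.035, 0.382, 0.01], "delta_rot": [0, 0, 0], "hand": 1}, {"translation": [-0.035, 0.382, 0.01], "delta_rot": [0, 0, 0], "hand": 1}]}}

```text
t: 8.85
eef_pos: [0.4875, 0.3343, 0.1794]
tool_rot: [-0.0, 1.0, -0.001, 0.001]
force: [0.8, -0.6, -1.1]
width: 0.999
gripper_force: 0.0
```

>>> {"fn": "apply_moves", "kwargs": {"increments": [{"translation": [0, 0, 0], "delta_rot": [0, 0, 0], "hand": 1}]}}

```text
t: 8.98
eef_pos: [0.4873, 0.3337, 0.1791]
tool_rot: [-0.001, 1.0, -0.001, 0.001]
force: [-0.1, 0.5, 0.1]
width: 0.996
gripper_force: 0.0
```

```bash
python3 g.py .487 .3345 .035 90
```

```text
t 8.97 pos [0.4873 0.3337 0.1791] F [-0.1  0.5  0.1] w 0.996 gf 0.0 j [ 0.4   0.22  1.59 -0.    1.32 -1.18]
trans [0.0009 0.0013 0.1922] rot [-0.0003  0.0008  0.0007] dist 0.144 rows 2.3
```

>>> {"fn": "apply_moves", "kwargs": {"increments": [{"translation": [0, 0.001, 0.06], "delta_rot": [0, 0, 0], "hand": 1}, {"translation": [0, 0.001, 0.11], "delta_rot": [0, 0, 0], "hand": 1}, {"translation": [0, 0.001, 0.15], "delta_rot": [0, 0, 0], "hand": 1}, {"translation": [0, 0.001, 0.18], "delta_rot": [0, 0, 0], "hand": 1}, {"translation": [0, 0.001, 0.192], "delta_rot": [0, 0, 0], "hand": 1}]}}

```text
t: 9.6
eef_pos: [0.4869, 0.3312, 0.0339]
tool_rot: [0.001, 1.0, -0.001, 0.0]
force: [1.0, -0.2, -0.2]
width: 1.001
gripper_force: 0.0
```

>>> {"fn": "apply_moves", "kwargs": {"increments": [{"translation": [0, 0, 0], "delta_rot": [0, 0, 0], "hand": 0.7}, {"translation": [0, 0, 0], "delta_rot": [0, 0, 0], "hand": 0.5}, {"translation": [0, 0, 0], "delta_rot": [0, 0, 0], "hand": 0.4}, {"translation": [0, 0, 0], "delta_rot": [0, 0, 0], "hand": 0.4}, {"translation": [0, 0, 0], "delta_rot": [0, 0, 0], "hand": 0.4}], "squeeze": 20}}

```text
t: 10.22
eef_pos: [0.4877, 0.3342, 0.0359]
tool_rot: [0.0, 1.0, 0.0, 0.002]
force: [-0.1, 2.2, 3.3]
width: 0.593
gripper_force: 20.0
```

The grip reads 54.6 mm, matching the jar. Lifting.

>>> {"fn": "apply_moves", "kwargs": {"increments": [{"translation": [0, 0, -0.03], "delta_rot": [0, 0, 0], "hand": 0.4}, {"translation": [0, 0, -0.08], "delta_rot": [0, 0, 0], "hand": 0.4}, {"translation": [0, 0, -0.14], "delta_rot": [0, 0, 0], "hand": 0.4}, {"translation": [0, 0, -0.19], "delta_rot": [0, 0, 0], "hand": 0.4}, {"translation": [0, 0, -0.22], "delta_rot": [0, 0, 0], "hand": 0.4}]}}

```text
t: 10.85
eef_pos: [0.4871, 0.3336, 0.2019]
tool_rot: [0.0, 1.0, -0.0, 0.002]
force: [0.9, 0.1, -1.7]
width: 0.591
gripper_force: 20.0
```

```bash
python3 g.py .496 -.084 .195 153.5;  python3 g.py .44 .13 .195 153.5
```

```text
t 10.85 pos [0.4871 0.3336 0.2019] F [ 0.9  0.1 -1.7] w 0.591 gf 20.0 j [ 0.4   0.2   1.57 -0.    1.36 -1.17]
trans [-0.0118 -0.5567  0.0095] rot [-0.0008  0.001  -0.3528] dist 0.418 rows 6.7
t 10.85 pos [0.4871 0.3336 0.2019] F [ 0.9  0.1 -1.7] w 0.591 gf 20.0 j [ 0.4   0.2   1.57 -0.    1.36 -1.17]
trans [ 0.0628 -0.2714  0.0091] rot [-0.0008  0.001  -0.3528] dist 0.209 rows 5.9
```

Turning to 153.5° would put joint 6 near its limit (about -2.85), so I'll use the equivalent -26.5°.

>>> {"fn": "apply_moves", "kwargs": {"increments": [{"translation": [0, -0.05, 0], "delta_rot": [0, 0, 0.05], "hand": 0.4}, {"translation": [0, -0.11, 0], "delta_rot": [0, 0, 0.1], "hand": 0.4}, {"translation": [0, -0.17, 0], "delta_rot": [0, 0, 0.15], "hand": 0.4}, {"translation": [0, -0.23, 0], "delta_rot": [0, 0, 0.2], "hand": 0.4}, {"translation": [0, -0.29, 0], "delta_rot": [0, 0, 0.25], "hand": 0.4}]}}

```text
t: 11.48
eef_pos: [0.4859, 0.1145, 0.1996]
tool_rot: [0.385, 0.923, -0.0, 0.001]
force: [0.3, -1.2, -1.7]
width: 0.592
gripper_force: 20.0
```

```bash
python3 g.py .496 -.084 .195 -26.5
```

```text
t 11.47 pos [0.4859 0.1145 0.1996] F [ 0.3 -1.2 -1.7] w 0.592 gf 20.0 j [-0.01 -0.03  1.82 -0.    1.35 -0.79]
trans [-0.1976 -0.1766  0.0064] rot [1.000e-04 4.000e-04 3.956e-01] dist 0.199 rows 6.7
```

>>> {"fn": "apply_moves", "kwargs": {"increments": [{"translation": [-0.035, -0.032, 0], "delta_rot": [0, 0, 0.055], "hand": 0.4}, {"translation": [-0.075, -0.068, 0], "delta_rot": [0, 0, 0.11], "hand": 0.4}, {"translation": [-0.115, -0.103, 0], "delta_rot": [0, 0, 0.165], "hand": 0.4}, {"translation": [-0.155, -0.139, 0.003], "delta_rot": [0, 0, 0.22], "hand": 0.4}, {"translation": [-0.19, -0.17, 0.006], "delta_rot": [0, 0, 0.275], "hand": 0.4}]}}

```text
t: 12.1
eef_pos: [0.4966, -0.0763, 0.1952]
tool_rot: [0.736, 0.676, -0.0, 0.0]
force: [0.9, 0.1, -1.1]
width: 0.593
gripper_force: 20.0
```

```bash
python3 g.py .495 -.085 .195 -26.5
```

```text
t 12.1 pos [ 0.4966 -0.0763  0.1952] F [ 0.9  0.1 -1.1] w 0.593 gf 20.0 j [-0.39 -0.02  1.82 -0.    1.34 -0.31]
trans [-0.0118 -0.0011  0.0002] rot [2.000e-04 1.000e-04 1.202e-01] dist 0.009 rows 2.0
```

>>> {"fn": "apply_moves", "kwargs": {"increments": [{"translation": [-0.008, 0, 0], "delta_rot": [0, 0, 0.055], "hand": 0.4}, {"translation": [-0.01, -0.001, 0], "delta_rot": [0, 0, 0.11], "hand": 0.4}, {"translation": [-0.01, -0.001, 0], "delta_rot": [0, 0, 0.12], "hand": 0.4}, {"translation": [-0.01, -0.001, 0], "delta_rot": [0, 0, 0.12], "hand": 0.4}]}}

```text
t: 12.6
eef_pos: [0.4957, -0.0821, 0.1955]
tool_rot: [0.848, 0.53, 0.0, 0.001]
force: [-0.0, 0.6, -1.5]
width: 0.593
gripper_force: 20.0
```

```bash
python3 g.py .495 -.085 .046 -26.5;  python3 - <<'E'
from h import *
a=[]
for n,u,v,w,h in (('scene',220,170,120,120),('top',270,160,90,90)):
  d=grab(n,n+'4'); a.append(cv2.resize(d['pixels'][v:v+h,u:u+w,::-1],(400,400),interpolation=cv2.INTER_CUBIC))
cv2.imwrite('pics/c4.png',np.hstack(a))
E
```

```text
t 12.6 pos [ 0.4957 -0.0821  0.1955] F [-0.   0.6 -1.5] w 0.593 gf 20.0 j [-0.41 -0.02  1.82 -0.    1.34  0.05]
trans [-0.0039  0.0007  0.1993] rot [ 0.0004 -0.      0.003 ] dist 0.15 rows 2.4
```

View pics/c4.png

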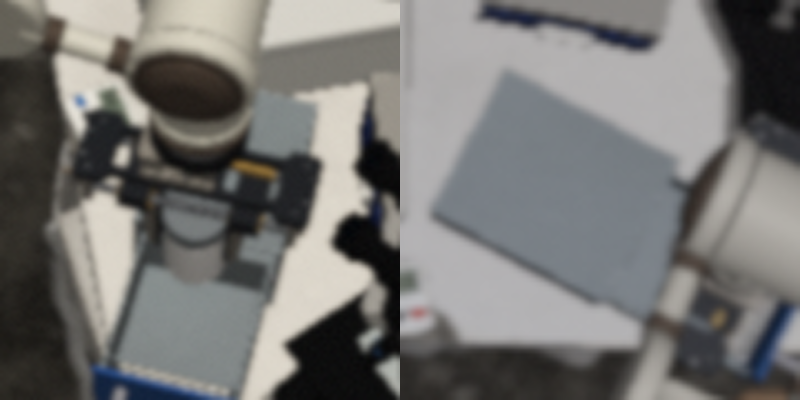

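The jar is upright above the rear compartment, jar bottom at left-panel (195,275), and the side walls clear it. Descending.

>>> {"fn": "apply_moves", "kwargs": {"increments": [{"translation": [-0.001, 0, 0.05], "delta_rot": [0, 0, 0.003], "hand": 0.4}, {"translation": [-0.001, 0, 0.1], "delta_rot": [0, 0, 0.003], "hand": 0.4}, {"translation": [-0.001, 0, 0.14], "delta_rot": [0, 0, 0.003], "hand": 0.4}, {"translation": [-0.001, 0, 0.17], "delta_rot": [0, 0, 0.003], "hand": 0.4}, {"translation": [-0.001, 0, 0.185], "delta_rot": [0, 0, 0.003], "hand": 0.4}]}}

```text
t: 13.32
eef_pos: [0.4951, -0.0826, 0.0558]
tool_rot: [0.851, 0.526, 0.0, -0.0]
force: [0.3, 0.6, -0.8]
width: 0.593
gripper_force: 20.0
```

>>> {"fn": "apply_moves", "kwargs": {"increments": [{"translation": [0, 0, 0.004], "delta_rot": [0, 0, 0], "hand": 0.4}, {"translation": [0, 0, 0.008], "delta_rot": [0, 0, 0], "hand": 0.4}, {"translation": [0, 0, 0.011], "delta_rot": [0, 0, 0], "hand": 0.4}, {"translation": [0, 0, 0.013], "delta_rot": [0, 0, 0], "hand": 0.4}]}}

```text
t: 13.82
eef_pos: [0.4962, -0.0832, 0.0477]
tool_rot: [0.851, 0.525, 0.001, 0.001]
force: [0.1, 0.5, -1.6]
width: 0.594
gripper_force: 20.0
```

>>> {"fn": "apply_moves", "kwargs": {"increments": [{"translation": [0, 0, 0.002], "delta_rot": [0, 0, 0], "hand": 0.4}, {"translation": [0, 0, 0.003], "delta_rot": [0, 0, 0], "hand": 0.4}, {"translation": [0, 0, 0.004], "delta_rot": [0, 0, 0], "hand": 0.4}, {"translation": [0, 0, 0.004], "delta_rot": [0, 0, 0], "hand": 0.4}]}}

```text
t: 14.32
eef_pos: [0.4964, -0.0832, 0.0458]
tool_rot: [0.851, 0.525, 0.001, 0.001]
force: [-2.8, 1.9, 9.4]
width: 0.593
gripper_force: 20.0
```

Contact at 9 N, right at the expected height. I'll release with a small opening, then rise.

>>> {"fn": "apply_moves", "kwargs": {"increments": [{"translation": [0, 0, -0.001], "delta_rot": [0, 0, 0], "hand": 0.65}, {"translation": [0, 0, -0.001], "delta_rot": [0, 0, 0], "hand": 0.72}, {"translation": [0, 0, -0.001], "delta_rot": [0, 0, 0], "hand": 0.72}, {"translation": [0, 0, -0.02], "delta_rot": [0, 0, 0], "hand": 0.72}, {"translation": [0, 0, -0.07], "delta_rot": [0, 0, 0], "hand": 0.72}]}}

```text
t: 14.95
eef_pos: [0.4943, -0.0824, 0.0964]
tool_rot: [0.851, 0.525, -0.001, -0.001]
force: [0.1, 0.0, -0.1]
width: 0.72
gripper_force: 0.0
```

>>> {"fn": "apply_moves", "kwargs": {"increments": [{"translation": [0, 0, -0.07], "delta_rot": [0, 0, 0], "hand": 0.72}, {"translation": [0, 0, -0.14], "delta_rot": [0, 0, 0], "hand": 0.72}, {"translation": [0.17, 0.1, -0.2], "delta_rot": [0, 0, 0], "hand": 0.72}, {"translation": [0.25, 0.1, -0.2], "delta_rot": [0, 0, 0], "hand": 0.72}, {"translation": [0.3, 0.1, -0.2], "delta_rot": [0, 0, 0], "hand": 0.72}]}}

```text
t: 15.58
eef_pos: [0.6299, 0.0421, 0.242]
tool_rot: [0.851, 0.525, 0.002, 0.002]
force: [0.6, -1.1, -0.3]
width: 0.72
gripper_force: 0.0
```

Run:
```python
from g import *
st(); a=[]; 
for n,u,v,w,h in (('scene',200,120,120,180),('top',200,160,170,120)):
  d=grab(n,n+'5'); c=cloud(d); a.append(cv2.resize(d['pixels'][v:v+h,u:u+w,::-1],(400,600) if w<h else (400,282),interpolation=cv2.INTER_CUBIC))
  m=(np.hypot(c[...,0]-.497,c[...,1]+.082)<.045)&(c[...,2]>.088)&(c[...,2]<.11)
  print(n,np.round(c[m].mean(0),3),m.sum())
a[1]=cv2.copyMakeBorder(a[1],0,318,0,0,cv2.BORDER_CONSTANT); cv2.imwrite('pics/c5.png',np.hstack(a))
```

```text
t 15.57 pos [0.6299 0.0421 0.242 ] F [ 0.6 -1.1 -0.3] w 0.72 gf 0.0 j [-0.12  0.28  1.4  -0.    1.46  0.34]
scene [ 0.498 -0.082  0.097] 254
top [ 0.499 -0.083  0.098] 150
```

View pics/c5.png

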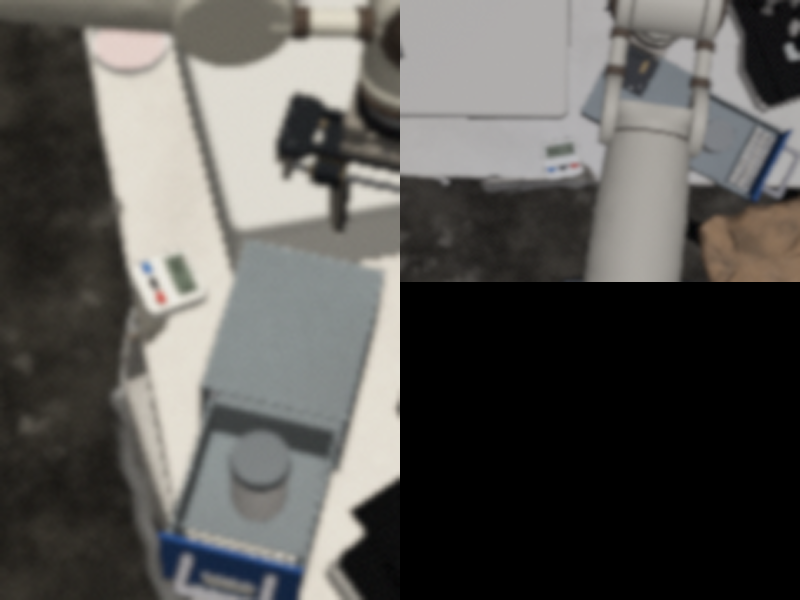

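The jar stands upright in the rear bay at left-panel (260,475), cap top at 0.098 m (10 + 88 mm), with the cap home. Last check is the drawer extension, then I hand in.

Run:
```python
from h import *
a=np.deg2rad(63.5); ex=np.array([np.cos(a),np.sin(a)]); ey=np.array([-ex[1],ex[0]])
for n in ('scene0','scene3','scene5'):
  d=dict(np.load(n+'.npz')); c=cloud(d); q=c[...,:2]-[.5555,.036]; lx=q@ex; ly=q@ey; z=c[...,2]
  lo=-.119 if n=='scene0' else -.263
  m=(lx<lo+.018)&(lx>lo-.02)&(abs(ly)<.028)&(z>.072)&(z<.09)
  print(n,np.round(np.median(lx[m]),4),m.sum())
  if n!='scene0': print(np.round(np.abs(d['pixels'][280:315,245:300].astype(int)-np.load('scene3.npz')['pixels'][280:315,245:300]).mean(),2))
```

```text
scene0 -0.1242 57
scene3 -0.2658 67
0.0
scene5 -0.2658 66
3.45
```

```bash
python3 -c "
from plant import arm
print(arm.close_job())"
```

```text
the job is handed in; nothing more can be done
None
```

I pressed the cap home, pulled the drawer out to its stop, stood the jar upright in the rear compartment, and handed the job in at about 16 s; the hand-in returned no verdict.

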